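Empty the gate box of weld bosses and lock its trap door

TASK

Two gate boxes stand on the welding bench: pull over the bar handle of the one that holds the two round steel bosses, so that its trap door swings open and both bosses drop into the tray beneath. Then swing the handle back until the trap door is fully shut and push the box's lock pin all the way down. Leave the other box, the one with the square tabs, alone.

Things in the scene. Friction and masses are not known exactly. Their poses are not given: they have to be found in the camera images.
- box: grey open-topped steel box on four legs with the two bosses in it; 108 mm square, inside 100, rim at z = 240 mm; a hinged trap door is its bottom, a fixed tray 190 x 112 x 45 mm stands below. Origin on the bench under its middle, z up, y to the handle side. Hinge line along y at x = +55, z = 165; handle (bar axis) at radius 120 about it: shut at x = +115, z = 269; fully open x = -5, z = 269
- bar (a point): middle of this box's bar handle (moves with it): steel bar 18 mm in diameter along the box's y, from y = 95 (its arm) to 180 mm; this point at y = 142. The arm leans 30 degrees off upright to the box's +x when shut, swings over the top towards -x, leans 30 degrees to -x when open. At this point at least 40 mm is free on either side of the bar and below it
- gate (a joint): angle of this box's trap door with its handle, rad: 0 shut, 1.05 fully open (both are stops). The stiff hinge stays where it is left and takes about 4 to 8 N at the bar; the bar may turn in the fingers as it swings. The bosses slide out by about 0.6 to 0.9 rad
- pin_top (a point): middle of the cap top of this box's lock pin: an upright steel plunger with a round cap 22 mm in diameter, beside the box on the hinge line (box x = +55, y = +78 mm), top at z = 285 mm when up (joint pin at 0), 265 when fully down. The handle's arm passes beside it, from box y = 95 on
- pin (a joint): travel of this box's lock pin, m: 0 to 0.004 up (free), 0.020 pushed fully down. It takes about 3 to 5 N, stays where it is left, and enters the notch on the hinge shaft only when the door is shut to within about 0.1 rad
- boss_a_center (a point): centre of one round steel boss, a plain upright cylinder 32 mm in diameter and 30 mm tall; starts inside the box on the trap door, ends lying anyhow in the tray
- boss_b_center (a point): centre of the other boss, alike
- spare_bar (a point): middle of the bar handle of the other gate box, built and shut just the same (this point is at x = +115, y = +142, z = 269 mm in that box's frame, axes parallel to it); that box holds two flat square steel tabs 36 x 36 x 12 mm and is to be left alone
Not all that is in view belongs to the job. What is shaped like the part that bears boss_a_center but pink or yellow is not meant.

How it is judged (in metres and radians):
On the way, in this order (a step that is already met when the one before it is completed fails the run):
1. the trap door is swung open (beyond 0.6 rad) and both bosses are in the tray (value of joint gate above 0.6 rad and x of boss_a_center in the frame of box between -0.09 and 0.09 m and y of boss_a_center in the frame of box between -0.055 and 0.055 m and z of each of boss_a_center, boss_b_center in the frame of box below 0.06 m and x of boss_b_center in the frame of box between -0.09 and 0.09 m and y of boss_b_center in the frame of box between -0.055 and 0.055 m), for 0.1 s.
2. the trap door is shut again (within 0.15 rad), the pin not yet down (value of joint gate below 0.15 rad and value of joint pin below 0.014 m), for 0.05 s.
At the end, for the whole second after the job is handed in: the trap door is shut (within 0.15 rad), its lock pin is down (at least 15 of 20 mm), and both bosses lie in the tray under the box (centres within 90 mm along and 55 mm across of the box's middle and lower than 60 mm) (value of joint gate below 0.15 rad and value of joint pin above 0.015 m and x of boss_a_center in the frame of box between -0.09 and 0.09 m and y of boss_a_center in the frame of box between -0.055 and 0.055 m and z of each of boss_a_center, boss_b_center in the frame of box below 0.06 m and x of boss_b_center in the frame of box between -0.09 and 0.09 m and y of boss_b_center in the frame of box between -0.055 and 0.055 m); the robot touches nothing.
It fails at once if the other box's handle is moved by more than 20 mm (distance of spare_bar from where it was at the start of the episode above 0.02 m).
It also fails if it takes over 45 s, if anything falls off the work surface, if the arm or the gripper's body presses on something with over 40 N, if the wrist force passes 120 N, or if a joint passes its speed limit or range.

ROBOT

A 6-joint arm with a two-finger parallel gripper is mounted at the origin on the work surface. World frame = base frame: x ahead of the robot, y to its left, z up, the work surface at z = 0. Lengths are in m, angles in degrees, forces in N, time in s.
With the tool pointing down it reaches from about 0.375 to 0.9 m from the base axis. Payload 3.1 kg.
Tool frame: the origin (TCP) lies on the centre line of the jaws, within the pads' length; the fingertips stand 17 mm ahead of it and the grasp point (between the pads) lies 2 mm behind it; y points along the fingers, x is the direction in which the jaws open and shut, and the axes are right-handed (so a half turn about y gives the same grasp; the last joint's range is limited). The gripper opens to 87 mm and grips with 3 to 60 N. Pads are 19 mm wide; open, the fingers measure 117 mm over their backs; the gripper's body (75 mm by 190 mm) begins 51 mm behind the grasp point.
Start: joints at [60.991, 30.224, 82.088, -0, 67.689, -10.227], TCP at [0.201, 0.592, 0.24] pointing down, gripper open.
Joint ranges: [-176.69, 176.69], [-43.24, 126.21], [12.49, 139.97], [-82, 262], [0, 151.66], [-163.58, 163.58]. Speed limits (degrees/s): [159.86, 159.86, 180, 180, 180, 180].

INTERFACE

Orientations are given as a 3x3 rotation matrix whose columns are the frame's x, y, z axes.
In Python, from rig import read_state, capture, camera_info, hand_in, trace, tip_of gives the robot as it stands.
- The arm moves only by the tool jog_arm, never from a script. Its argument "steps" is a list of rows, each an object with "fingers": the opening in per cent of the stroke, from 0 (shut) to 100 (fully open); "delta_pos": the shift along the world's x, y, z in mm, a list of three; "turn": the turn about the world's z in degrees. A call has 1 to 20 rows; each row is the pose to reach, as a shift and turn from the pose commanded when the call began; what a row does not reach only later rows make up. A row lasts 1/12 s, in which the tool goes at most 41.7 mm and 7.16 degrees, less where a joint would pass 70% of its speed; a pose out of reach is approached as far as the arm can. A call with a gripper value outside its range is refused whole. The fingers move at their own pace and stop on an object; the grip force is fixed at half the most. Time passes only in rows, so rows that repeat a pose let the fingers close. It gives the time, the measured TCP pose, the force and the opening at its end, in the units of the state.
- read_state(): the state, without advancing time (a new reading comes with each control period).
- capture(name): name is "scene" or "top"; returns the picture (420x560x3 uint8, red, green, blue); there is no depth.
- camera_info(name): a dict with "fov_y" (degrees; the focal length in pixels is half the picture's height over the tangent of half this angle, whatever the lens; pixels are square), "cx", "cy" (the principal point, pixels), "view" (4x4, takes a point from world to camera coordinates). Camera axes: x right, y down, z forward; pixel columns grow to the right and rows downward; lengths in m; the calibration is good to about 2 mm. A picture is of the moment at which its call begins. camera_info takes no time and is no camera call.
- hand_in(): hands the job in, once; it reports no verdict.
Trained networks look in the newest picture that a camera, given by its name, has taken for a name from the list of things; names that differ only in an ending like _2 or _b are one class to them, and where a whole thing is asked for, a point or a joint stands for the part that bears it (a point fixed in the world has none). Each returns a list of dicts, best first, with "confidence" (0 to 1); they miss things now and then, are a little off and sometimes report something else, mostly with a low value. They report only what shows in the picture. A call takes as long as a camera call. They do not tell look-alikes from the thing itself.
- trace(target, camera): "mask" (420x560 bool, what is visible of it).
- tip_of(target, camera): "position" ([x, y, z] in m, in world coordinates, good to about 4 mm: a listed point, or the origin of a listed thing).
The state is a dict: "time_s": time; "joint_positions": joint angles; "qvel": joint speeds; "tau": joint torques, N m; "position": TCP position; "tcp_rot": TCP orientation; "force": force on the tool from outside, world axes, zero at the start; "moment": the same for the moment, N m; "opening": opening from 0.0 (shut) to 1.0 (fully open).
Only numpy, scipy, OpenCV 4.12 (cv2) and the standard library are available. Lean on these libraries where they do the work, as an engineer would, in place of code of your own. Each camera call takes 0.05 s, during which the arm holds its last target.

## Working session

There is one attempt and no reset: what is moved stays moved. The work goes in short steps, Python scripts to look and compute and a tool call to move; the robot and the scene stay as the last step left them, time stands still between calls to the robot, and variables do not carry over. Pictures are saved under pics/ and viewed, and the job is handed in when it is done.

Besides the shell and the picture viewer there is one more tool, called as name([rows], argument=value, ...), one row to a line, values as JSON. jog_arm: Moves the arm, as the interface text tells. Its arguments: {"type":"object","properties":{"steps":{"type":"array","items":{"type":"object","properties":{"fingers":{"type":"number"},"delta_pos":{"type":"array","items":{"type":"number"}},"turn":{"type":"number"}}}}},"required":["steps"]}

```bash
mkdir -p pics
python3 - <<'E'
from rig import *
import cv2
for n in ("scene","top"):
    im=capture(n); cv2.imwrite(f"pics/{n}0.png",im[:,:,::-1]); 
    c=camera_info(n); print(n,c)
s=read_state(); print(s['time_s'],s['position'],s['tcp_rot'],s['opening'])
E
```

```text
scene {'fov_y': 47.66706294182824, 'cx': 281.30293534383014, 'cy': 215.25891755579278, 'view': array([[-0.28108414,  0.95967924,  0.00273194,  0.10602878],
       [ 0.55741696,  0.16557995, -0.81355369, -0.14080007],
       [-0.78120294, -0.22715421, -0.58148338,  1.42098905],
       [ 0.        ,  0.        ,  0.        ,  1.        ]])}
top {'fov_y': 44.770470625833646, 'cx': 274.86080299313005, 'cy': 217.60818581555844, 'view': array([[-0.00733736, -0.99982181, -0.01739298,  0.07697057],
       [-0.98817204,  0.00991397, -0.15302854,  0.50126879],
       [ 0.15317371,  0.01606443, -0.9880687 ,  1.26980444],
       [ 0.        ,  0.        ,  0.        ,  1.        ]])}
0.1 [0.20088578 0.59116964 0.2386694 ] [[ 3.21921417e-01 -9.24766955e-04 -9.46765941e-01]
 [ 9.46764437e-01 -1.71781675e-03  3.21922584e-01]
 [-1.92407376e-03 -9.99998097e-01  3.22534463e-04]] 0.9994418069841361
```

View pics/scene0.png

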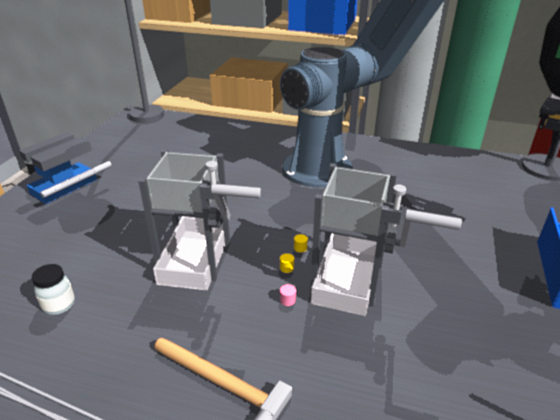

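View pics/top0.png

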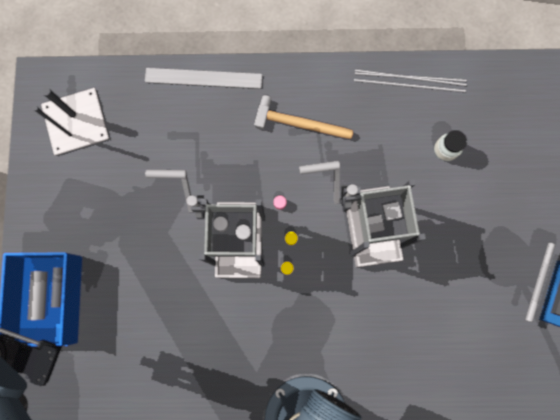

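Run:
```python
from rig import *
import numpy as np
for cam in ("scene","top"):
  for t in ("box","bar","pin_top","boss_a_center","spare_bar"):
    for d in tip_of(t,cam): print(cam,t,round(d['confidence'],2),np.round(d['position'],4))
```

```text
scene box 0.66 [0.449  0.1654 0.0029]
scene bar 0.95 [0.565  0.3073 0.2724]
scene pin_top 0.51 [0.5025 0.2426 0.2796]
scene boss_a_center 0.75 [0.45   0.0337 0.0161]
scene boss_a_center 0.62 [0.5433 0.0624 0.0183]
scene boss_a_center 0.46 [0.3768 0.046  0.0148]
scene spare_bar 0.62 [ 0.5719 -0.0235  0.2702]
top bar 0.73 [0.565  0.3051 0.2698]
top pin_top 0.41 [0.5077 0.2505 0.2771]
top boss_a_center 0.72 [0.4443 0.1414 0.1769]
top boss_a_center 0.62 [0.4495 0.0331 0.0197]
top boss_a_center 0.57 [0.5453 0.0645 0.0111]
top boss_a_center 0.57 [0.3747 0.0424 0.0173]
top spare_bar 0.74 [ 0.5744 -0.018   0.2699]
```

The scene view shows the boss box on the right, with its bar near (435,219). In the top view it is on the left: round bosses at (221,223) and (243,232), bar at (165,174), pin at (193,201). The other box, with the square tabs, is at (388,215) in the top view. Next I'll measure from both views.

```bash
cat > h.py <<'E'
from rig import *
import numpy as np, cv2
H,W=420,560
def cam(n):
    c=camera_info(n); f=H/2/np.tan(np.radians(c['fov_y']/2)); return c,f
def ray(n,u,v):
    c,f=cam(n); V=c['view']; R=V[:3,:3]; o=-R.T@V[:3,3]
    d=R.T@np.array([(u-c['cx'])/f,(v-c['cy'])/f,1]); return o,d
def atz(n,u,v,z):
    o,d=ray(n,u,v); return o+d*(z-o[2])/d[2]
def tri(a,b):
    A=[];B=[]
    for n,(u,v) in (('scene',a),('top',b)):
        o,d=ray(n,u,v); d=d/np.linalg.norm(d); P=np.eye(3)-np.outer(d,d); A.append(P);B.append(P@o)
    return np.linalg.lstsq(np.vstack(A),np.hstack(B),rcond=None)[0]
def proj(n,p):
    c,f=cam(n); q=c['view'][:3,:3]@np.asarray(p)+c['view'][:3,3]; return np.array([c['cx']+f*q[0]/q[2],c['cy']+f*q[1]/q[2]])
def boxw(o,yaw,p):
    c,s=np.cos(yaw),np.sin(yaw); return np.array([o[0]+c*p[0]-s*p[1],o[1]+s*p[0]+c*p[1],p[2]])
E
python3 - <<'E'
from h import *
o=(0.450,0.165)
for n in ('scene','top'):
    im=cv2.imread(f'pics/{n}0.png')
    x0,y0=(300,150) if n=='scene' else (130,150)
    cr=cv2.resize(im[y0:y0+150,x0:x0+190],None,fx=4,fy=4,interpolation=cv2.INTER_CUBIC)
    for p,col in [((115,95,269),(0,0,255)),((115,180,269),(0,0,255)),((55,78,285),(0,255,0))]+[((a,b,240),(255,0,0)) for a in(-54,54) for b in (-54,54)]:
        q=proj(n,boxw(o,0.,np.array(p)/1000)); cv2.circle(cr,tuple(int(v) for v in ((q-[x0,y0]+.5)*4)),4,col,-1)
    cv2.imwrite(f'pics/{n}_ov.png',cr)
for t in ('bar',):
  for n in('scene','top'):
    for d in trace(t,n):
        m=d['mask']; ys,xs=np.nonzero(m); print(n,d['confidence'],m.sum(),xs.mean(),ys.mean(),xs.min(),xs.max(),ys.min(),ys.max())
E
```

```text
scene 0.83 1295 400.13667953667954 228.56602316602317 321 460 211 252
top 0.97 2012 215.61232604373757 218.10089463220675 145 252 169 253
```

View pics/scene_ov.png

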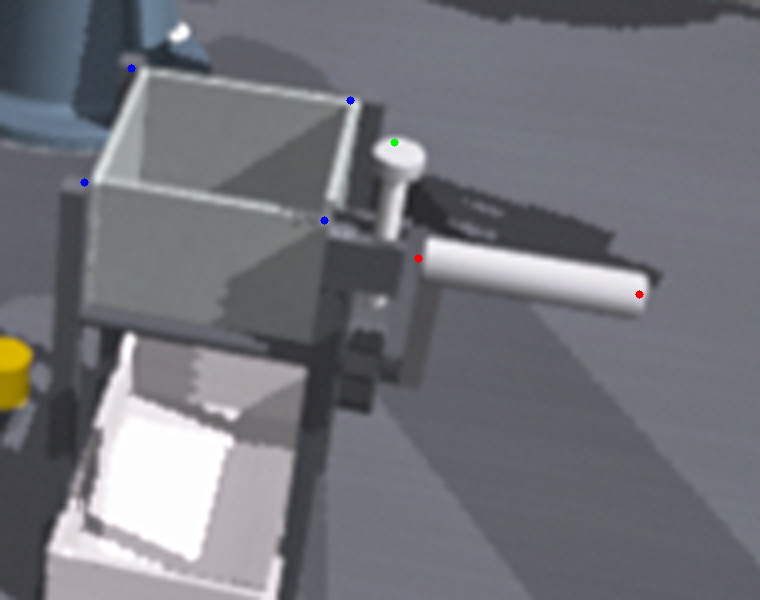

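View pics/top_ov.png

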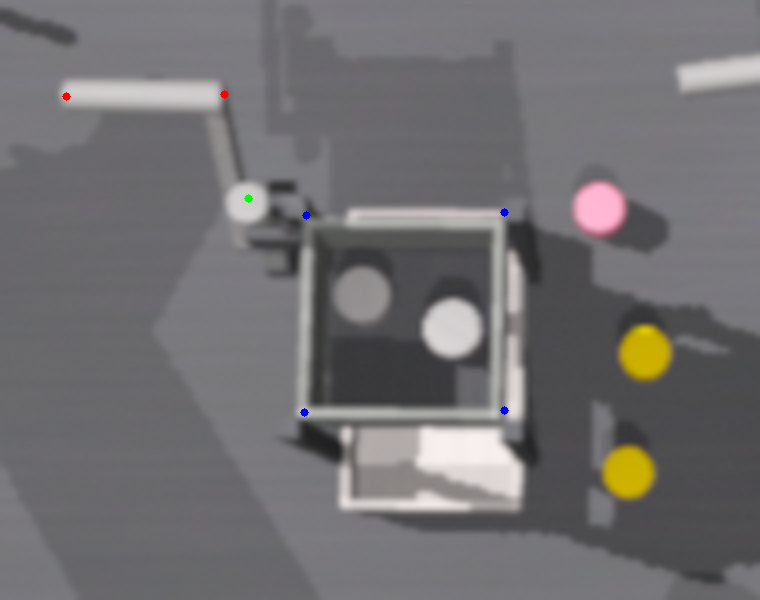

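Run:
```python
from h import *
from scipy.optimize import least_squares
# (cam, crop px, box pt)
D=[('scene',(427,257),(115,95,269)),('scene',(646,294),(115,180,269)),('scene',(399,152),(55,78,285)),
('scene',(137,70),(-54,-54,240)),('scene',(355,99),(-54,54,240)),('scene',(94,182),(54,-54,240)),('scene',(329,219),(54,54,240)),
('top',(222,96),(115,95,269)),('top',(64,93),(115,180,269)),('top',(246,201),(55,78,285)),
('top',(506,216),(54,-54,240)),('top',(304,218),(54,54,240)),('top',(505,413),(-54,-54,240)),('top',(301,415),(-54,54,240))]
off={'scene':(300,150),'top':(130,150)}
def res(x):
    r=[]
    for n,c,p in D:
        w=boxw(x[:2],x[2],np.array(p)/1000); w[2]+=x[3]
        r+=list(proj(n,w)-(np.array(c)/4-.5+off[n]))
    return np.array(r)
s=least_squares(res,[.45,.165,0,0],loss='soft_l1',x_scale=[.01,.01,.01,.01])
x=s.x; print(x,np.degrees(x[2])); print(np.round(res(x).reshape(-1,2),1).tolist())
for p in [(115,142,269),(-5,142,269),(55,142,285),(55,78,285)]: print(p,np.round(boxw(x[:2],x[2],np.array(p)/1000)*1000,1))
st=read_state();print(st['time_s'],st['force'])
for d in ((256,256),(428,257)):pass
print(tri((300+427/4-.5,150+257/4-.5),(130+222/4-.5,150+96/4-.5)),tri((300+646/4-.5,150+294/4-.5),(130+64/4-.5,150+93/4-.5)),tri((300+399/4-.5,150+152/4-.5),(130+246/4-.5,150+201/4-.5)))
```

```text
[ 4.48879530e-01  1.66896669e-01 -4.33894651e-04 -3.37690252e-04] -0.024860332261286616
[[-0.9, 0.5], [-0.4, 0.2], [0.1, -2.3], [-0.2, -0.4], [0.0, 0.3], [-1.1, -0.0], [0.1, 0.3], [-0.3, 0.1], [-0.2, 1.3], [-0.3, -0.2], [-1.2, -0.2], [-0.1, -0.2], [-0.9, 0.0], [-0.1, -0.1]]
(115, 142, 269) [563.9 308.8 269. ]
(-5, 142, 269) [443.9 308.9 269. ]
(55, 142, 285) [503.9 308.9 285. ]
(55, 78, 285) [503.9 244.9 285. ]
0.7 [-0.2986148   0.04695975 -0.26131645]
[0.56387101 0.26207294 0.26956142] [0.56632877 0.34648938 0.27057644] [0.50435701 0.24522829 0.28041283]
```

jog_arm([
  {"delta_pos":[0,0,40],"turn":-7,"fingers":45},
  {"delta_pos":[30,-20,80],"turn":-14,"fingers":45},
  {"delta_pos":[60,-45,100],"turn":-21,"fingers":45},
  {"delta_pos":[90,-70,100],"turn":-28,"fingers":45},
  {"delta_pos":[120,-95,100],"turn":-35,"fingers":45},
  {"delta_pos":[150,-118,100],"turn":-42,"fingers":45},
  {"delta_pos":[180,-142,100],"turn":-49,"fingers":45},
  {"delta_pos":[210,-165,100],"turn":-56,"fingers":45},
  {"delta_pos":[240,-190,100],"turn":-63,"fingers":45},
  {"delta_pos":[270,-213,100],"turn":-70,"fingers":45},
  {"delta_pos":[300,-237,100],"turn":-71.2,"fingers":45},
  {"delta_pos":[330,-260,100],"turn":-71.2,"fingers":45},
  {"delta_pos":[363,-284,100],"turn":-71.2,"fingers":45},
  {"delta_pos":[363,-284,100],"turn":-71.2,"fingers":45},
  {"delta_pos":[363,-284,100],"turn":-71.2,"fingers":45},
])

```text
time_s: 1.95
position: [0.5659, 0.3058, 0.339]
tcp_rot: [[1.0, -0.001, 0.004], [-0.004, -0.0, 1.0], [-0.001, -1.0, -0.0]]
force: [-1.4, 0.0, -0.1]
opening: 0.448
```

Run:
```python
from h import *
for n in ("scene","top"):
    im=capture(n); cv2.imwrite(f"pics/{n}1.png",im[:,:,::-1])
s=read_state(); print(s['time_s'],s['position'],s['tcp_rot'],s['opening'],s['force'])
```

```text
2.05 [0.56360082 0.30781206 0.3392537 ] [[ 9.99999111e-01 -1.33264540e-03 -5.00346978e-05]
 [ 5.03351466e-05  2.25420315e-04  9.99999973e-01]
 [-1.33263408e-03 -9.99999087e-01  2.25487194e-04]] 0.45036170030776257 [-1.46182001  1.02993538 -0.46558213]
```

View pics/scene1.png

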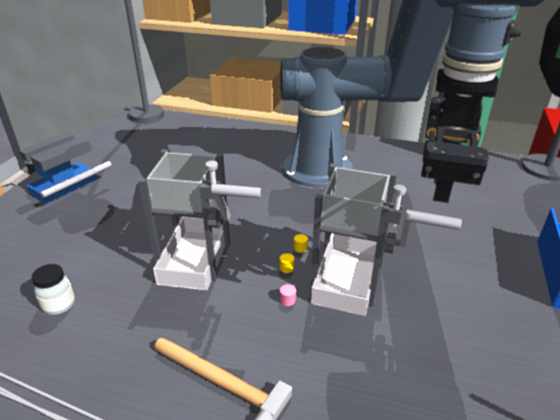

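The gripper stands over the bar, with its fingertips at (443,195) and the bar at (435,219). I'll go down, then close part-way so the fingers cage the bar.

jog_arm([
  {"delta_pos":[0,0,-20],"fingers":45},
  {"delta_pos":[0,0,-40],"fingers":45},
  {"delta_pos":[0,0,-58],"fingers":45},
  {"delta_pos":[0,0,-74],"fingers":45},
  {"delta_pos":[0,0,-74],"fingers":35},
  {"delta_pos":[0,0,-74],"fingers":27},
  {"delta_pos":[0,0,-74],"fingers":27},
  {"delta_pos":[0,0,-74],"fingers":27},
])

```text
$.steps[0]: bad value
```

Run:
```python
from h import *
for n in ("scene","top"):
    im=capture(n); cv2.imwrite(f"pics/{n}2.png",im[:,:,::-1])
im=cv2.imread('pics/scene2.png')[130:280,330:530]; cv2.imwrite('pics/s2c.png',cv2.resize(im,None,fx=4,fy=4))
s=read_state(); print(s['time_s'],s['position'],s['opening'],s['force'])
```

```text
2.15 [0.56297447 0.30864221 0.33962588] 0.44933643860766587 [-0.67337577  1.3097733  -0.6241561 ]
```

View pics/s2c.png

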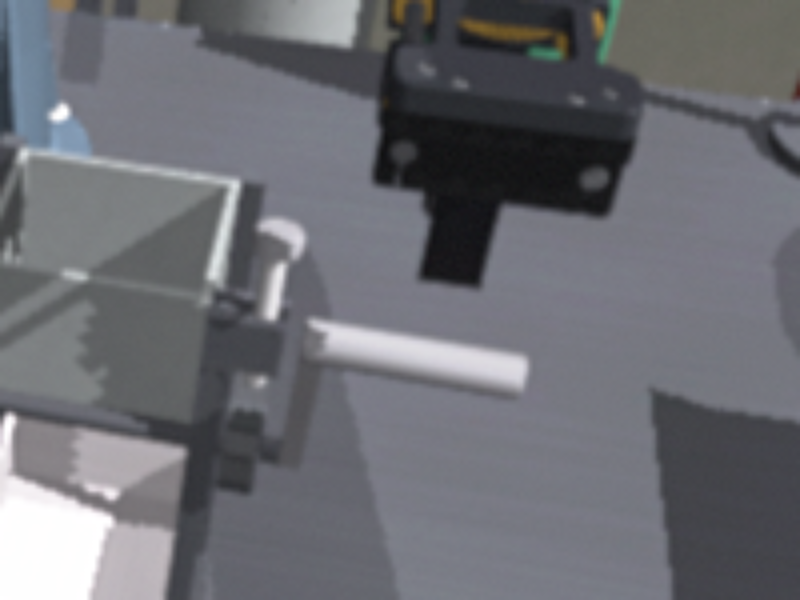

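The call was refused because a row needs `turn`. The picture still shows the gripper above the bar. I'll send it again with `turn` in every row.

jog_arm([
  {"delta_pos":[0,0,-20],"turn":0,"fingers":45},
  {"delta_pos":[0,0,-40],"turn":0,"fingers":45},
  {"delta_pos":[0,0,-58],"turn":0,"fingers":45},
  {"delta_pos":[0,0,-74],"turn":0,"fingers":45},
  {"delta_pos":[0,0,-74],"turn":0,"fingers":35},
  {"delta_pos":[0,0,-74],"turn":0,"fingers":27},
  {"delta_pos":[0,0,-74],"turn":0,"fingers":27},
  {"delta_pos":[0,0,-74],"turn":0,"fingers":27},
])

```text
time_s: 2.82
position: [0.5647, 0.3085, 0.2673]
tcp_rot: [[1.0, 0.003, -0.001], [0.001, 0.001, 1.0], [0.003, -1.0, 0.001]]
force: [0.1, 0.0, 0.2]
opening: 0.291
```

Run:
```python
from h import *
for n in ("scene","top"):
    im=capture(n); cv2.imwrite(f"pics/{n}3.png",im[:,:,::-1])
im=cv2.imread('pics/scene3.png')[130:280,330:530]; cv2.imwrite('pics/s3c.png',cv2.resize(im,None,fx=4,fy=4))
s=read_state(); print(s['time_s'],s['position'],s['opening'],s['force'])
```

```text
2.9167 [0.56469774 0.3081701  0.26705288] 0.2746189481983826 [ 0.31417462 -1.04585991 -0.31212459]
```

View pics/s3c.png

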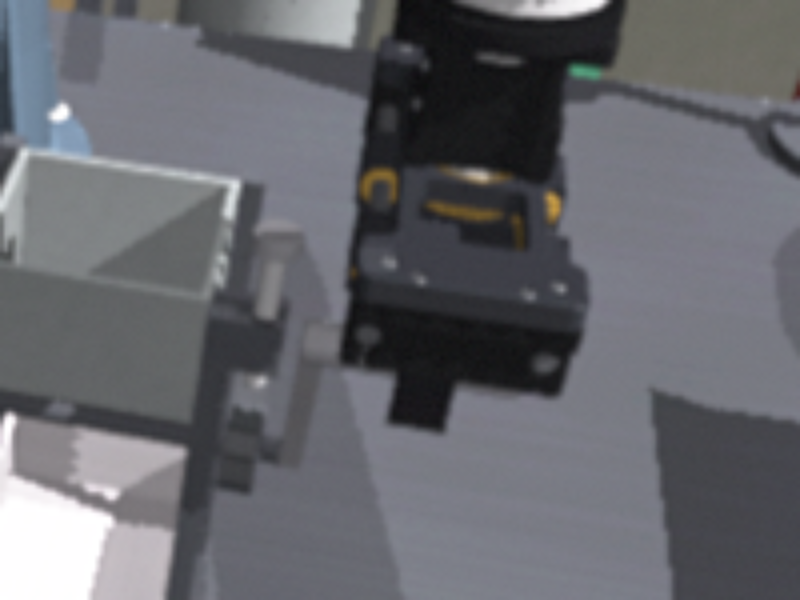

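jog_arm([
  {"delta_pos":[-10,0,5],"turn":0,"fingers":27},
  {"delta_pos":[-20,0,9],"turn":0,"fingers":27},
  {"delta_pos":[-30,0,12],"turn":0,"fingers":27},
  {"delta_pos":[-40,0,14],"turn":0,"fingers":27},
  {"delta_pos":[-50,0,16],"turn":0,"fingers":27},
  {"delta_pos":[-60,0,16],"turn":0,"fingers":27},
  {"delta_pos":[-70,0,16],"turn":0,"fingers":27},
  {"delta_pos":[-80,0,14],"turn":0,"fingers":27},
  {"delta_pos":[-90,0,12],"turn":0,"fingers":27},
  {"delta_pos":[-100,0,9],"turn":0,"fingers":27},
  {"delta_pos":[-110,0,5],"turn":0,"fingers":27},
  {"delta_pos":[-119,0,1],"turn":0,"fingers":27},
  {"delta_pos":[-119,0,1],"turn":0,"fingers":27},
  {"delta_pos":[-119,0,1],"turn":0,"fingers":27},
])

```text
time_s: 4.08
position: [0.4432, 0.3074, 0.2656]
tcp_rot: [[1.0, -0.004, -0.001], [0.001, -0.001, 1.0], [-0.004, -1.0, -0.001]]
force: [-0.0, 0.7, -1.0]
opening: 0.272
```

Run:
```python
from h import *
a=[]
for n in ("scene","top"):
    im=capture(n); cv2.imwrite(f"pics/{n}4.png",im[:,:,::-1])
    for d in tip_of("boss_a_center",n): print(n,round(d['confidence'],2),np.round(d['position'],3))
im=cv2.imread('pics/scene4.png')[130:330,270:500]; 
a=cv2.resize(im,(690,600)); cv2.imwrite('pics/s4c.png',a)
s=read_state(); print(s['time_s'],s['position'],s['opening'],s['force'])
```

```text
scene 0.75 [0.546 0.06  0.014]
scene 0.65 [0.452 0.038 0.013]
scene 0.48 [0.377 0.048 0.016]
scene 0.37 [0.386 0.149 0.021]
top 0.56 [0.544 0.064 0.013]
top 0.42 [0.39  0.148 0.019]
top 0.42 [0.449 0.033 0.016]
top 0.4 [0.373 0.042 0.018]
4.2833 [0.44503238 0.30754561 0.26623344] 0.27047158483047207 [-0.54566397 -0.34010532 -0.30263334]
```

View pics/s4c.png

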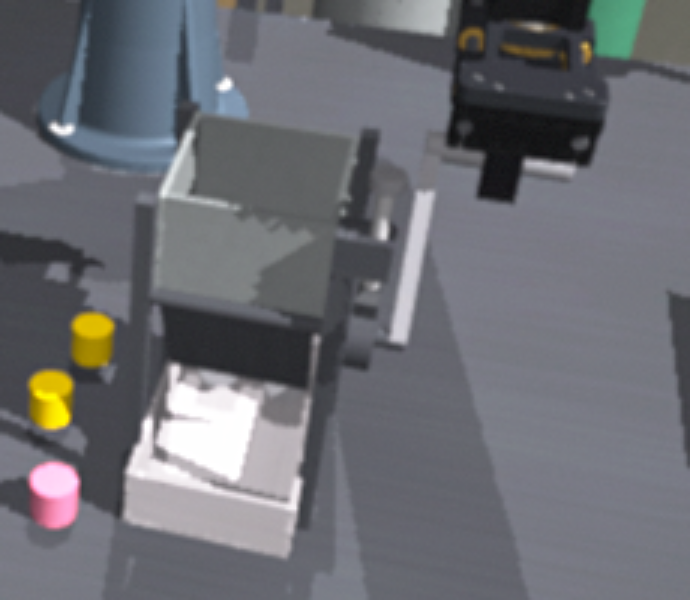

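View pics/top4.png

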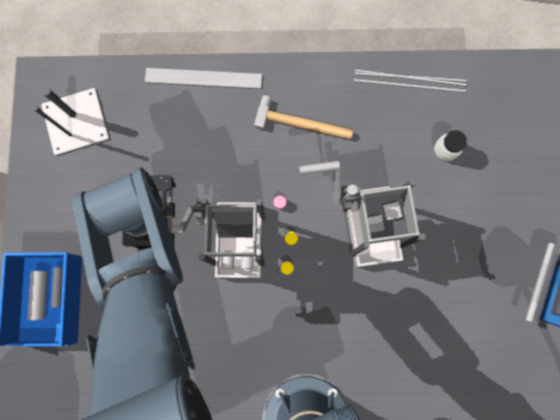

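The door is open and the handle leans over. In the top view there are two round shapes in the tray, near (228,260) and (246,262). I'll zoom in to check.

Run:
```python
from h import *
im=capture("top")[:,:,::-1]; cv2.imwrite("pics/top5.png",im)
cv2.imwrite('pics/t5c.png',cv2.resize(im[195:290,190:280],None,fx=6,fy=6,interpolation=cv2.INTER_CUBIC))
for z in (.02,):
  for u,v in((228,261),(246,263)): print(atz('top',u,v,z)-[.449,.1665,0])
for u,v in ((216,278),(260,277)): print(atz('top',u,v,.045)-[.449,.1665,0])
```

```text
[-0.05598725  0.02798148  0.02      ]
[-0.06152285 -0.01844222  0.02      ]
[-0.10017997  0.05520373  0.045     ]
[-0.09856529 -0.05553311  0.045     ]
```

View pics/t5c.png

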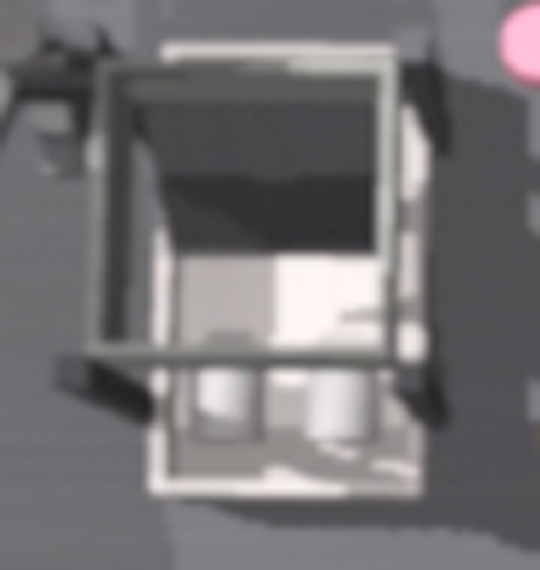

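Both bosses lie in the tray, at about (-56,28) and (-62,-18) mm in the box frame. I'll swing the handle back.

jog_arm([
  {"delta_pos":[10,0,5],"turn":0,"fingers":27},
  {"delta_pos":[20,0,9],"turn":0,"fingers":27},
  {"delta_pos":[30,0,12],"turn":0,"fingers":27},
  {"delta_pos":[40,0,14],"turn":0,"fingers":27},
  {"delta_pos":[50,0,15],"turn":0,"fingers":27},
  {"delta_pos":[60,0,15],"turn":0,"fingers":27},
  {"delta_pos":[70,0,15],"turn":0,"fingers":27},
  {"delta_pos":[80,0,14],"turn":0,"fingers":27},
  {"delta_pos":[90,0,12],"turn":0,"fingers":27},
  {"delta_pos":[100,0,9],"turn":0,"fingers":27},
  {"delta_pos":[110,0,5],"turn":0,"fingers":27},
  {"delta_pos":[117,0,1],"turn":0,"fingers":27},
  {"delta_pos":[121,0,-1],"turn":0,"fingers":27},
  {"delta_pos":[121,0,-1],"turn":0,"fingers":27},
  {"delta_pos":[121,0,-1],"turn":0,"fingers":27},
])

```text
time_s: 5.58
position: [0.5671, 0.3076, 0.2648]
tcp_rot: [[1.0, 0.001, -0.0], [0.0, -0.0, 1.0], [0.001, -1.0, -0.0]]
force: [-0.2, -0.2, -0.1]
opening: 0.272
```

Run:
```python
from h import *
s=read_state(); print(s['time_s'],s['position'],s['opening'],s['force'])
for n in("scene","top"):
    im=capture(n)[:,:,::-1]; cv2.imwrite(f"pics/{n}6.png",im)
s=read_state(); print(s['time_s'],s['position'],s['opening'],s['force'])
a=cv2.imread('pics/scene6.png')[130:330,280:480]; b=cv2.imread('pics/top6.png')[150:300,130:280]
cv2.imwrite('pics/c6.png',np.hstack([cv2.resize(a,(400,400)),cv2.resize(b,(400,400))]))
```

```text
5.5833 [0.56706739 0.30758677 0.26483341] 0.27238714902655004 [-0.18093049 -0.24944313 -0.11183366]
5.6833 [0.56700897 0.30772669 0.26553788] 0.26976274130804606 [ 0.19904479  0.76479181 -0.2764041 ]
```

View pics/c6.png

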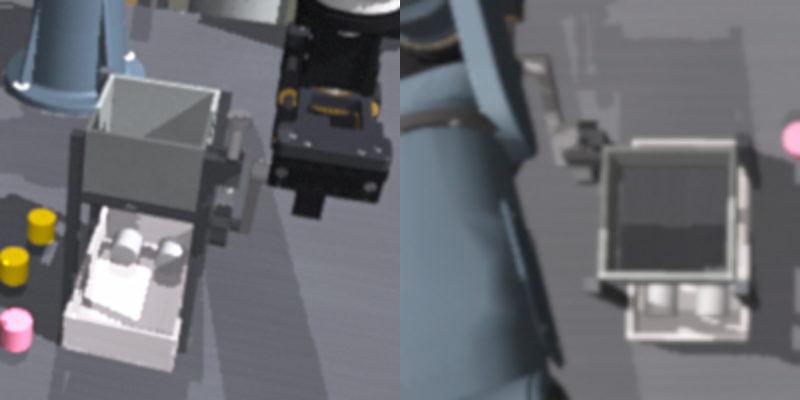

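The handle is back near shut, the arm reading no contact force yet. I'll ease it further until it meets the stop.

jog_arm([
  {"delta_pos":[1,0,-1],"turn":0,"fingers":27},
  {"delta_pos":[2,0,-1],"turn":0,"fingers":27},
  {"delta_pos":[3,0,-1],"turn":0,"fingers":27},
  {"delta_pos":[3,0,-1],"turn":0,"fingers":27},
])

```text
time_s: 6.02
position: [0.5674, 0.3078, 0.2647]
tcp_rot: [[1.0, -0.004, -0.001], [0.001, -0.0, 1.0], [-0.004, -1.0, -0.0]]
force: [-4.3, -0.4, 2.8]
opening: 0.266
```

jog_arm([
  {"delta_pos":[1,0,0],"turn":0,"fingers":27},
  {"delta_pos":[2,0,0],"turn":0,"fingers":27},
  {"delta_pos":[2,0,0],"turn":0,"fingers":27},
])

```text
time_s: 6.27
position: [0.5676, 0.3078, 0.2646]
tcp_rot: [[1.0, -0.008, -0.001], [0.001, -0.001, 1.0], [-0.008, -1.0, -0.001]]
force: [-9.0, -0.7, 4.5]
opening: 0.272
```

The stop is confirmed: the x force rises to 9 N with no motion. I'll release, lift, close the fingers and move over the pin.

jog_arm([
  {"delta_pos":[-5,0,0],"turn":0,"fingers":32},
  {"delta_pos":[-6,0,0],"turn":0,"fingers":45},
  {"delta_pos":[-6,0,0],"turn":0,"fingers":45},
  {"delta_pos":[-6,0,15],"turn":0,"fingers":45},
  {"delta_pos":[-6,0,40],"turn":0,"fingers":45},
  {"delta_pos":[-6,0,70],"turn":0,"fingers":30},
  {"delta_pos":[-20,-15,80],"turn":0,"fingers":0},
  {"delta_pos":[-40,-38,80],"turn":0,"fingers":0},
  {"delta_pos":[-67,-63,70],"turn":0,"fingers":0},
  {"delta_pos":[-67,-63,55],"turn":0,"fingers":0},
  {"delta_pos":[-67,-63,55],"turn":0,"fingers":0},
  {"delta_pos":[-67,-63,55],"turn":0,"fingers":0},
  {"delta_pos":[-67,-63,55],"turn":0,"fingers":0},
])

```text
time_s: 7.35
position: [0.5061, 0.2452, 0.3205]
tcp_rot: [[1.0, 0.003, -0.0], [0.0, 0.001, 1.0], [0.003, -1.0, 0.001]]
force: [0.5, 0.0, 0.9]
opening: 0.014
```

Run:
```python
from h import *
im=capture("scene")[:,:,::-1]; cv2.imwrite(f"pics/scene7.png",im)
s=read_state(); print(s['time_s'],s['position'],s['opening'],s['force'])
cv2.imwrite('pics/s7c.png',cv2.resize(im[130:280,330:500],None,fx=4,fy=4,interpolation=cv2.INTER_CUBIC))
```

```text
7.4 [0.50614275 0.24537551 0.32054828] 0.01326883468444347 [-0.37333712 -0.66246588 -0.80716456]
```

View pics/s7c.png

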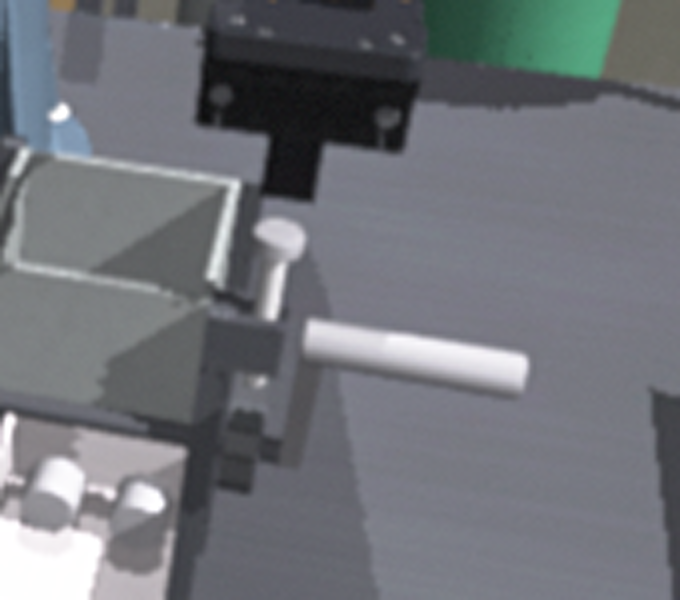

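The closed fingertips hang just above the cap at (278,238), and the bar is back where it was when shut. I'll push the pin down slowly.

jog_arm([
  {"delta_pos":[-1,0,-8],"turn":0,"fingers":0},
  {"delta_pos":[-1,0,-14],"turn":0,"fingers":0},
  {"delta_pos":[-1,0,-18],"turn":0,"fingers":0},
  {"delta_pos":[-1,0,-21],"turn":0,"fingers":0},
  {"delta_pos":[-1,0,-24],"turn":0,"fingers":0},
  {"delta_pos":[-1,0,-27],"turn":0,"fingers":0},
  {"delta_pos":[-1,0,-30],"turn":0,"fingers":0},
  {"delta_pos":[-1,0,-33],"turn":0,"fingers":0},
  {"delta_pos":[-1,0,-36],"turn":0,"fingers":0},
  {"delta_pos":[-1,0,-38],"turn":0,"fingers":0},
  {"delta_pos":[-1,0,-39],"turn":0,"fingers":0},
  {"delta_pos":[-1,0,-39],"turn":0,"fingers":0},
])

```text
time_s: 8.4
position: [0.5031, 0.2448, 0.2823]
tcp_rot: [[1.0, 0.001, -0.0], [0.0, 0.0, 1.0], [0.001, -1.0, 0.0]]
force: [-4.8, -1.4, 10.4]
opening: 0.003
```

jog_arm([
  {"delta_pos":[0,0,-1],"turn":0,"fingers":0},
  {"delta_pos":[0,0,-2],"turn":0,"fingers":0},
  {"delta_pos":[0,0,-2],"turn":0,"fingers":0},
])

```text
time_s: 8.65
position: [0.5031, 0.2449, 0.2822]
tcp_rot: [[1.0, 0.002, -0.001], [0.001, 0.001, 1.0], [0.002, -1.0, 0.001]]
force: [-6.1, -0.5, 18.9]
opening: 0.002
```

The pin is hard on its stop: 19 N with no further motion, tip at z of about 265. I'll lift clear and check.

jog_arm([
  {"delta_pos":[0,0,10],"turn":0,"fingers":0},
  {"delta_pos":[0,0,40],"turn":0,"fingers":0},
  {"delta_pos":[0,0,80],"turn":0,"fingers":0},
  {"delta_pos":[0,40,100],"turn":0,"fingers":0},
  {"delta_pos":[0,80,110],"turn":0,"fingers":0},
  {"delta_pos":[0,120,110],"turn":0,"fingers":0},
  {"delta_pos":[0,140,110],"turn":0,"fingers":0},
  {"delta_pos":[0,140,110],"turn":0,"fingers":0},
  {"delta_pos":[0,140,110],"turn":0,"fingers":0},
])

```text
time_s: 9.4
position: [0.5031, 0.3855, 0.3876]
tcp_rot: [[1.0, -0.0, -0.002], [0.002, -0.001, 1.0], [-0.0, -1.0, -0.001]]
force: [-0.1, -0.0, 0.2]
opening: 0.005
```

Run:
```python
from h import *
for n in("scene","top"):
    im=capture(n)[:,:,::-1]; cv2.imwrite(f"pics/{n}8.png",im)
    for t in ("bar","pin_top","boss_a_center","spare_bar"):
        for d in tip_of(t,n): print(n,t,round(d['confidence'],2),np.round(d['position'],3))
s=read_state(); print(s['time_s'],s['position'],s['force'])
a=cv2.imread('pics/scene8.png')[130:330,300:500]; b=cv2.imread('pics/top8.png')[150:300,130:280]
cv2.imwrite('pics/c8.png',np.hstack([cv2.resize(a,(400,400)),cv2.resize(b,(400,400))]))
```

```text
scene bar 0.69 [0.566 0.309 0.268]
scene pin_top 0.62 [0.505 0.242 0.261]
scene boss_a_center 0.78 [0.544 0.065 0.016]
scene boss_a_center 0.54 [0.375 0.047 0.013]
scene spare_bar 0.72 [ 0.57  -0.022  0.269]
top bar 0.97 [0.567 0.303 0.27 ]
top pin_top 0.56 [0.508 0.25  0.262]
top boss_a_center 0.69 [0.374 0.043 0.016]
top boss_a_center 0.62 [0.449 0.032 0.014]
top boss_a_center 0.59 [0.388 0.148 0.019]
top boss_a_center 0.55 [0.547 0.062 0.013]
top spare_bar 0.92 [ 0.578 -0.02   0.269]
9.9 [0.50341752 0.3841246  0.38874534] [0.37124963 0.6351871  0.09317441]
```

View pics/c8.png

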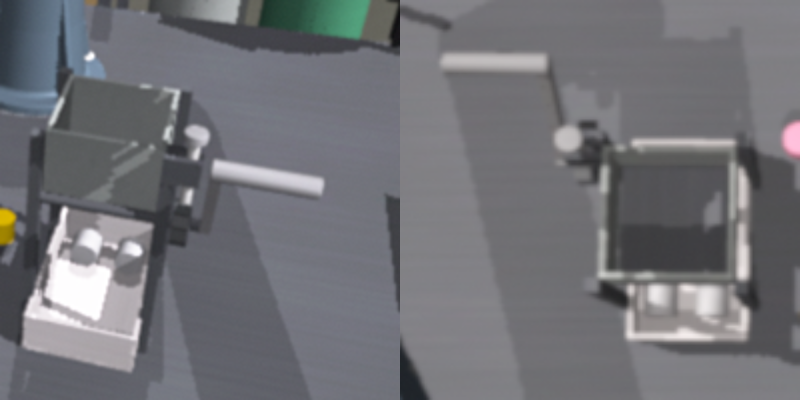

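The handle is shut, the cap is about 20 mm lower than before, and both bosses are in the tray. Handing in.

```bash
python3 -c "
from rig import *
print(hand_in())"
```

```text
the job is handed in; nothing more can be done
None
```

I opened the trap door of the box with the two round bosses, and both bosses dropped into the tray. I then swung the handle back until the door was shut and pushed its lock pin fully down. I handed the job in at about 10 s; no verdict was reported.

What the last checks showed:
- **Door:** the bar reached its shut stop, where the force rose to 9 N with no motion. The final pictures show it at (0.566, 0.306, 0.269) m, where it started.
- **Pin:** it reached its stop at 19 N. The fingertips were at z of about 265 mm, and the networks put the cap at about 261–262 mm, against 277–280 mm before.
- **Bosses:** both lie in the tray at about (-56, +28) and (-62, -18) mm in the box frame. That is my own measurement from the top picture. The networks located only one of them, at (0.388, 0.148) m, but both are plainly visible in the last two pictures.
- **Other box:** its bar reads within about 4 mm of where it started, which is within the networks' error, and the arm did not go near it.

One move call was refused because `turn` was missing from its rows. Nothing moved, and I sent it again.

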